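Bring a stone core up to the stop of the viewing ramp

TASK

On the sloping two-lane ramp, push the longer of the two stone cores up its lane with a fingertip, over the hump, so that it comes to rest in the dip against the stop at the top and cannot roll back. Then push the swinging keeper bar round until it lies straight across that lane behind the core. Only push: do not lift the core, leave the short core at the bottom of its lane, and leave everything else on the bench where it stands.

Things in the scene. Friction and masses are not known exactly. Their poses are not given: they have to be found in the camera images.
- rack: fixed plywood and aluminium ramp, 240 x 180 mm, two parallel lanes. Origin on the bench under its middle; x axis level along the lanes towards the upper end (away from the robot), y left, z up. Lanes are 70 mm wide, centred at y = +47 and -47 mm, parted by a 24 mm wide divider at y = 0. Divider and the 8 mm outer walls rise 14 mm above the lane floor
- lane_foot (a point): ramp point x = -88, y = 0, z = 16 mm: the level of the lowest line of both lanes' floors. From here the floor rises at 6 degrees towards +x up to the hump; towards -x a lip sloped at 30 degrees rises 12 mm and holds the cores at the bottom
- hump (a point): ramp point x = +58, y = 0, z = 31 mm: the level of the crest of both lanes' floors. Beyond it the floor falls at 6 degrees to z = 25 mm at x = +114 mm, where the upright stop face stands (top 78 mm above the bench). A core let go beyond the hump rolls to the stop by itself; before it, it rolls back down
- long_core: the longer stone core: smooth solid cylinder, 52 mm in diameter, 66 mm long, 250-500 g, lying across one lane (left or right, it varies), free to roll along it. Origin at its centre, y axis along the cylinder. At the start its centre is at about x = -82, z = 43 mm of the ramp frame; its axis is 26 mm above the lane floor, so its upper half is clear of the lane walls
- short_core: the shorter stone core: same diameter, 36 mm long, about 200 g, at the bottom of the other lane; origin at its centre, y axis along the cylinder. It stays there
- keeper (a joint): angle (rad) of the keeper, a dark steel bar on the divider that swings level about its pivot. 0: it points down the ramp (-x) over the divider, clear of both lanes (it starts within 0.1 of this); +1.57: straight across the left (+y) lane; -1.57: straight across the right (-y) lane; end stops at +-1.58. It stays where it is left; about 0.5 N at its free end moves it
- keeper_pivot (a point): the keeper's upright pivot, at the bar's mid height: ramp point x = +50, y = 0, z = 60 mm. The bar is 66 mm long from here, 10 mm wide, 16 mm tall: underside z = 52, top z = 68 mm of the ramp frame. A fingertip at z = 46 to 50 mm clears the divider and catches the bar. Across a lane the bar passes 7 mm behind a core resting on the stop
- keeper_pin (a point): top of a small upright steel pin (10 mm thick) on the keeper, 60 mm from the pivot, standing 24 mm above the bar's top face, its top at z = 92 mm of the ramp frame; it can be pushed too
- seat_left (a point): where the centre of a core lies when it rests against the stop in the left (+y) lane
- seat_right (a point): where the centre of a core lies when it rests against the stop in the right (-y) lane
- glue_bottle: bystander: clear squeeze bottle with a cap, 44 mm across, 110 mm tall, standing on the bench on the left of the ramp; origin under its centre
- jar: bystander: white jar, 56 mm across, 60 mm tall, standing on the bench on the right of the ramp; origin under its centre
- brush: bystander: brush, 170 mm long, lying on the bench on the left of the ramp, alongside it; its x axis runs along it
- mug: bystander: white mug, 80 mm across, 90 mm tall
- screwdriver: bystander: screwdriver, 180 mm long, lying; its x axis runs along it
- weight: bystander: round steel weight, 60 mm across, 55 mm tall
- pot: bystander: small white bowl, 70 mm across, 50 mm tall
There are look-alikes about, which are no part of the job. Leave any yellow look-alike of the long_core alone.

How it is judged:
On the way, in this order (a step that is already met when the one before it is completed fails the run):
1. the long core rests in the dip against the stop (((x of long_core in the frame of rack between 0.08 and 0.096 m and z of long_core in the frame of rack between 0.046 and 0.063 m and y of long_core in the frame of rack between 0.038 and 0.056 m) or (x of long_core in the frame of rack between 0.08 and 0.096 m and z of long_core in the frame of rack between 0.046 and 0.063 m and y of long_core in the frame of rack between -0.056 and -0.038 m)) and linear speed of long_core below 0.03 m/s), for 0.2 s.
2. the keeper bar lies across the long core's lane ((((x of long_core in the frame of rack between 0.08 and 0.096 m and z of long_core in the frame of rack between 0.046 and 0.063 m and y of long_core in the frame of rack between 0.038 and 0.056 m) and value of joint keeper above 1.35 rad) or ((x of long_core in the frame of rack between 0.08 and 0.096 m and z of long_core in the frame of rack between 0.046 and 0.063 m and y of long_core in the frame of rack between -0.056 and -0.038 m) and value of joint keeper below -1.35 rad))), for 0.2 s.
At the end, for the whole second after the job is handed in: the long core lies at rest in its own lane against the stop (centre within 8 mm along and 9 mm across of that lane's seat), the keeper is across that same lane within 0.22 rad and at rest, and the short core lies within 20 mm of where it started ((((x of long_core in the frame of rack between 0.08 and 0.096 m and z of long_core in the frame of rack between 0.046 and 0.063 m and y of long_core in the frame of rack between 0.038 and 0.056 m) and value of joint keeper above 1.35 rad) or ((x of long_core in the frame of rack between 0.08 and 0.096 m and z of long_core in the frame of rack between 0.046 and 0.063 m and y of long_core in the frame of rack between -0.056 and -0.038 m) and value of joint keeper below -1.35 rad)) and linear speed of long_core below 0.02 m/s and velocity of joint keeper between -0.05 and 0.05 rad/s and distance of short_core from where it was at the start of the episode below 0.02 m); the robot touches nothing.
It fails at once if the long core is lifted off the lane (by some 12 mm or more) (z of long_core in the frame of rack above 0.07 m or (z of long_core in the frame of rack above 0.064 m and x of long_core in the frame of rack below 0 m)).
It fails at once if the short core is pushed or lifted more than 20 mm from its place (distance of short_core from where it was at the start of the episode above 0.02 m).
It fails at once if another thing on the bench is shifted by more than 25 mm (distance of any of glue_bottle, jar, brush, mug, screwdriver, weight, pot from where it was at the start of the episode above 0.025 m).
It also fails if it takes over 51 s, if anything falls off the work surface, if the arm or the gripper's body presses on something with over 40 N, if the wrist force passes 120 N, or if a joint passes its speed limit or range.

ROBOT

A 7-joint arm with a two-finger parallel gripper is mounted at the origin on the work surface. World frame = base frame: x ahead of the robot, y to its left, z up, the work surface at z = 0. Lengths are in m, angles in rad, forces in N, time in s.
With the tool pointing down it reaches from about 0.35 to 0.9 m from the base axis. Payload 8.1 kg.
Tool frame: the origin (TCP) lies midway between the tips of the shut fingers; the grasp point (between the pads) lies arm.tcp_to_grasp behind it (arm.tcp_to_grasp is the distance from the TCP to the grasp point, in m); z points along the fingers, y is the line along which they close (so a half turn about z gives the same grasp; the last joint's range is limited). The gripper opens to 92 mm and grips with 3 to 60 N. Pads are 19 mm wide; open, the fingers measure 130 mm over their backs; the gripper's body (75 mm by 190 mm) begins 47 mm behind the grasp point.
Start: joints at [-1.335, 0.434, 0.025, 1.573, -0.012, 1.134, -0.075], TCP at [0.208, 0.589, 0.227] pointing down, gripper open.
Joint ranges: [-2.62, 2.62], [-0.44, 2.09], [-1.27, 1.32], [0.08, 2.57], [-1.32, 4.46], [0.12, 2], [-2.74, 2.74]. Speed limits (rad/s): [2.22, 2.22, 3.01, 3.01, 3.14, 3.14, 3.14].

INTERFACE

Orientations are given as a rotation vector (axis times angle).
In Python, from cell import observe, get_image, arm gives the robot as it stands. The module is installed in compiled form; this text tells all that it offers.
- The arm moves only by the tool drive_tool, never from a script. Its argument "steps" is a list of rows, each a list of 5 numbers: the closure, from 0 (fully open) to 1 (shut), then the shift along the world's x, y, z in mm, then the turn about the world's z in rad. In form: [[hand, x, y, z, roll], ...]. A call has 1 to 20 rows; each row shifts and turns the commanded pose from where the row before left it; what a row does not reach is not made up. A row lasts 1/12 s, in which the tool goes at most 41.7 mm and 7.16 degrees, less where a joint would pass 70% of its speed; a pose out of reach is approached as far as the arm can. A call with a gripper value outside its range is refused whole. The fingers move at their own pace and stop on an object; "grip_force" is the grip in N (left out, the last holds). Time passes only in rows, so rows that do not move let the fingers close. It gives the time, the measured TCP pose, the force, the opening and the grip force at its end, in the units of the state.
- observe(): the state, without advancing time (a new reading comes with each control period).
- get_image(name): name is "side" or "top"; returns a dict with "image" (400x640x3 uint8, red, green, blue), "vfov" (degrees; the focal length in pixels is half the picture's height over the tangent of half this angle, whatever the lens; pixels are square), "cx", "cy" (the principal point, pixels), "xyz" and "attitude" of the camera in the world. Camera axes: x right, y down, z forward; pixel columns grow to the right and rows downward; lengths in m; the calibration is good to about 2 mm. A picture is of the moment at which its call begins. There is no depth.
- arm.sign_off(): hands the job in; it is judged then, once.
The state is a dict: "clock": time; "joints": joint angles; "dq": joint speeds; "joint_efforts": joint torques, N m; "position": TCP position; "ee_rot": TCP orientation; "force": force on the tool from outside, world axes, zero at the start; "ft_torque": the same for the moment, N m; "width": opening from 0.0 (shut) to 1.0 (fully open); "gripper_force": force on a finger pad.
Only numpy, scipy, OpenCV 4.12 (cv2) and the standard library are available. Lean on these libraries where they do the work, as an engineer would, in place of code of your own. Each camera call takes 0.05 s, during which the arm holds its last target. There are 200 camera calls.

## Working session

There is one attempt and no reset: what is moved stays moved. The work goes in short steps, Python scripts to look and compute and a tool call to move; the robot and the scene stay as the last step left them, time stands still between calls to the robot, and variables do not carry over. Pictures are saved under pics/ and viewed, at most 10 in all, crops included, and the job is handed in when it is done.

Besides the shell and the picture viewer there is one more tool, called after ">>>" by a JSON object that holds its "api" and its "payload". drive_tool: Moves the arm, as the interface text tells. Its arguments: {"type":"object","properties":{"steps":{"type":"array"},"grip_force":{"type":"number"}},"required":["steps"]}

```bash
mkdir -p pics
cat > h.py <<'E'
import numpy as np, cv2
from cell import observe, get_image, arm
from scipy.spatial.transform import Rotation as R
def snap(n,f):
    d=get_image(n); cv2.imwrite('pics/'+f,d['image'][:,:,::-1]); return d
def rot(d):
    a=np.array(d['attitude'],float)
    return a if a.shape==(3,3) else R.from_rotvec(a).as_matrix() if a.size==3 else R.from_quat(a).as_matrix()
def ray(d,u,v):
    f=d['image'].shape[0]/2/np.tan(np.radians(d['vfov'])/2)
    return np.array(d['xyz']),rot(d)@np.array([(u-d['cx'])/f,(v-d['cy'])/f,1])
def onz(d,u,v,z):
    o,r=ray(d,u,v); return o+r*(z-o[2])/r[2]
def proj(d,p):
    f=d['image'].shape[0]/2/np.tan(np.radians(d['vfov'])/2)
    c=rot(d).T@(np.array(p)-np.array(d['xyz'])); return c[:2]/c[2]*f+[d['cx'],d['cy']]
E
python3 - <<'E'
from h import *
import pickle
for n in('top','side'):
    d=snap(n,n+'0.png'); pickle.dump(d,open(n+'0.pkl','wb'))
    print(n,d['vfov'],d['cx'],d['cy'],d['xyz'],d['attitude'])
print(observe(), arm.tcp_to_grasp)
E
```

```text
top 55.447274524470096 320.277997771964 201.39275977628805 [0.426133   0.01219491 1.13498935] [-2.17246282  2.19026427 -0.10540528]
side 54.57563967764029 322.00696657263387 198.06565450574385 [ 0.27355852 -0.66853202  0.91079061] [-2.37973361  0.46865594 -0.1526682 ]
{'clock': 0.1, 'joints': array([-1.33461764,  0.43513789,  0.02501038,  1.57397007, -0.01159954,
        1.1339839 , -0.07511238]), 'dq': array([-0.0004548 , -0.00159521,  0.00104473, -0.00176318,  0.00101641,
       -0.00131792,  0.00026884]), 'joint_efforts': array([ 2.85980976e-03, -6.69125676e+01,  9.87802818e-01, -3.15146041e+01,
       -6.05813437e-02,  3.74123768e-02,  6.25892358e-05]), 'position': array([0.2076343 , 0.58904367, 0.22604738]), 'ee_rot': array([-5.29773343e-01, -3.09651056e+00,  2.12239607e-03]), 'force': array([-0.41766076,  0.39288187,  0.29963122]), 'ft_torque': array([-0.00892592, -0.00864596,  0.0372075 ]), 'gripper_force': 0.0, 'width': 0.9999481333756284} 0.0188
```

View pics/top0.png

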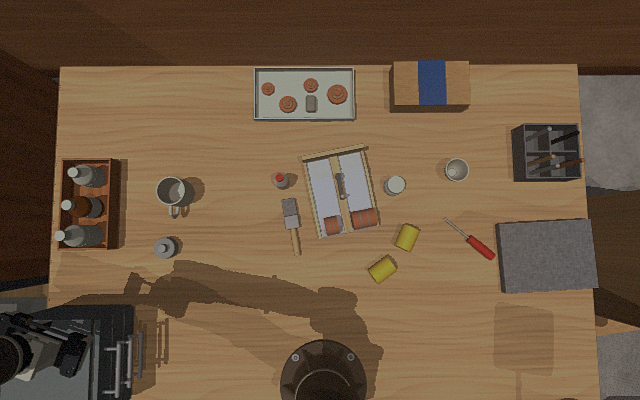

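View pics/side0.png

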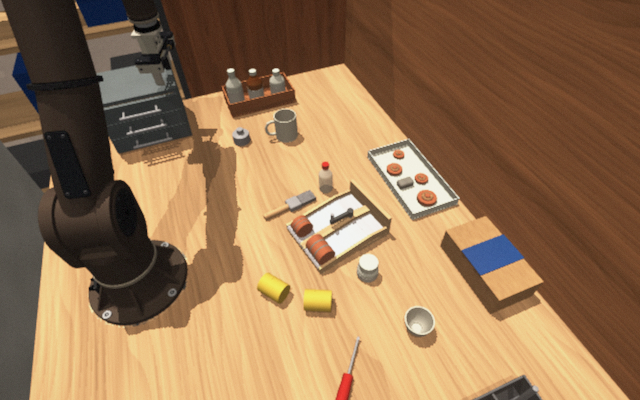

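The top view shows the rack at about (341,191). The long core is at (364,218) in the right lane, the short core is at (333,225) in the left lane, and the keeper is at about (343,186). I'll zoom in to fit the rack's pose.

Run:
```python
import cv2
a=cv2.imread('pics/top0.png')[135:245,285:415]; cv2.imwrite('pics/topc.png',cv2.resize(a,None,fx=5,fy=5,interpolation=cv2.INTER_CUBIC))
```

```text
(no output)
```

View pics/topc.png

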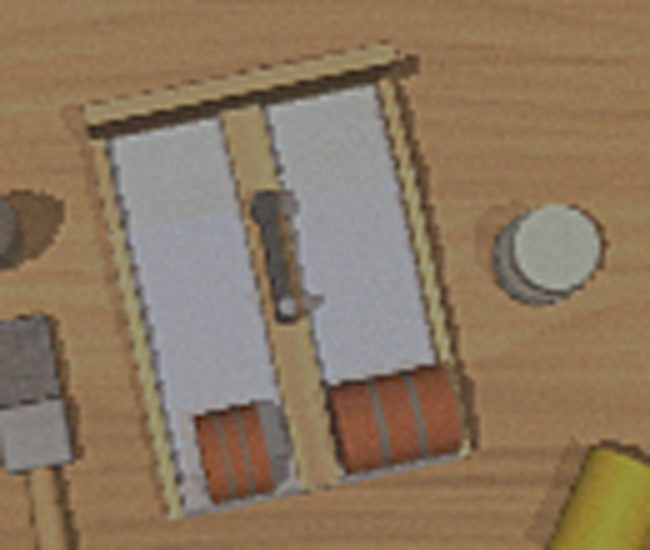

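```bash
cat > fit.py <<'E'
from h import *
import pickle
from scipy.optimize import least_squares
d=pickle.load(open('top0.pkl','rb'))
P=lambda x,y,z: onz(d,285+(x+.5)/5-.5,135+(y+.5)/5-.5,z)
# (crop px, z, rack x or None, rack y or None)
fl=lambda x: .016+(x+.088)*np.tan(np.radians(6))
L=[((90,125),.078,.114,None),((398,63),.078,.114,None),((270,203),.068,.05,None),
((135,226),.031,.058,None),((238,207),.031,.058,None),
((224,125),.041,None,.012),((268,110),.041,None,-.012),
((303,487),fl(-.09)+.014,None,.012),((338,478),fl(-.09)+.014,None,-.012),
((395,85),.040,None,-.09),((468,452),.031,None,-.09),((95,140),.040,None,.09),((172,515),.031,None,.09)]
W=[P(*p,z)[:2] for p,z,_,_ in L]
def res(q):
    c,s=np.cos(q[2]),np.sin(q[2]); o=[]
    for w,(p,z,x,y) in zip(W,L):
        e=w-q[:2]; r=(c*e[0]+s*e[1],-s*e[0]+c*e[1])
        o.append(r[0]-x if x is not None else r[1]-y)
    return o
s=least_squares(res,[.55,0,.2],loss='soft_l1',f_scale=.002); q=s.x
print(q,np.round(np.array(res(q))*1e3,1))
np.save('rack.npy',q)
c,sn=np.cos(q[2]),np.sin(q[2]); M=np.array([[c,-sn],[sn,c]])
tor=lambda w:M.T@(w[:2]-q[:2])
w=lambda x,y:(M@[x,y]+q[:2]).round(4)
print('pin',tor(P(288,306,.092)),'pivot',tor(P(270,203,.068)))
print('long ends',tor(P(341,427,.043)),tor(P(458,405,.043)),'short',tor(P(238,452,.043)))
for n,p in dict(longc=(-.082,-.047),behind=(-.14,-.047),hump=(.058,-.047),seat=(.088,-.047),pin=(-.01,0)).items(): print(n,w(*p))
side=pickle.load(open('side0.pkl','rb'))
for p in [(.05,0,.068),(-.082,-.047,.069),(.114,-.09,.078),(.114,.09,.078)]: print(p,proj(side,[*w(*p[:2]),p[2]]).round(1))
b=[('jar',(558,250),.06),('bottle',(281-285)*5,.11)]
print('jar',onz(d,396.5,185,.06),'yellow',onz(d,407,237,.04),onz(d,382,269,.04))
E
python3 fit.py
```

```text
[ 0.54297679 -0.05953394  0.19063191] [-1.  -0.3  1.1  0.6 -0.3  1.6 -1.3 -1.6  1.5  0.7  2.5 -1.  -2. ]
pin [-0.01045889  0.0029086 ] pivot [ 0.05107268 -0.00104497]
long ends [-0.08056452 -0.01699262] [-0.08148891 -0.08558933] short [-0.08291156  0.0438647 ]
longc [ 0.4714 -0.1212]
behind [ 0.4144 -0.1322]
hump [ 0.6088 -0.0947]
seat [ 0.6383 -0.089 ]
pin [ 0.5332 -0.0614]
(0.05, 0, 0.068) [350.4 210.9]
(-0.082, -0.047, 0.069) [319.9 243.7]
(0.114, -0.09, 0.078) [389.1 219.8]
(0.114, 0.09, 0.078) [350.5 180.1]
jar [ 0.56517936 -0.21617822  0.06      ] yellow [ 0.41714758 -0.24671385  0.04      ] [ 0.32702695 -0.17277566  0.04      ]
```

```bash
python3 -c "
import cv2
a=cv2.imread('pics/side0.png')[175:275,275:405]; cv2.imwrite('pics/sidec.png',cv2.resize(a,None,fx=5,fy=5,interpolation=cv2.INTER_CUBIC))"
```

```text
(no output)
```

View pics/sidec.png

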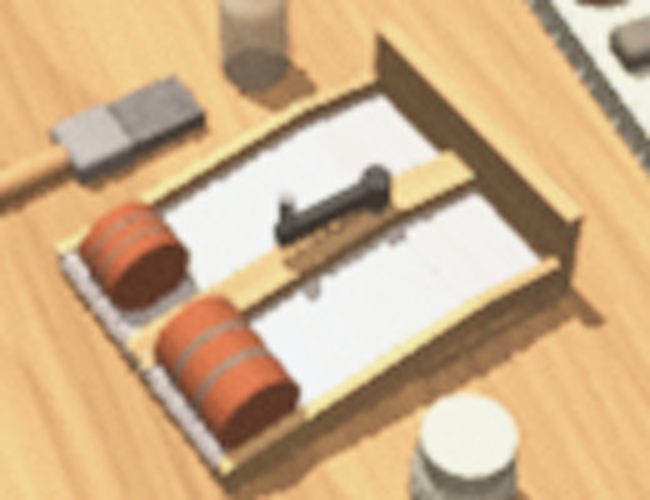

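The rack pose fits well and agrees with the side view: the predicted pivot and stop corners land on the picture. The long core is in the right lane. Next I'll move above the spot behind it with the fingers shut and yaw aligned.

>>> {"api": "drive_tool", "payload": {"steps": [[1,30,-20,0,0.0885],[1,30,-25,0,0.0885],[1,25,-30,0,0.0885],[1,20,-35,0,0.0885],[1,15,-36,0,0.0885],[1,15,-36,0,0.0885],[1,10,-38,0,0],[1,10,-38,0,0],[1,10,-38,0,0],[1,10,-38,0,0],[1,5,-38,0,0],[1,5,-38,0,0],[1,5,-38,0,0],[1,5,-38,0,0],[1,5,-38,0,0],[1,0,-38,0,0],[1,0,-38,0,0],[1,0,-38,0,0],[1,0,-38,0,0],[1,0,-36,0,0]]}}

```text
clock: 1.77
position: [0.4071, -0.1246, 0.2268]
ee_rot: [-0.301, 3.127, 0.0]
force: [1.0, 0.7, -0.8]
width: 0.003
gripper_force: 0.0
```

>>> {"api": "drive_tool", "payload": {"steps": [[1,2,-8,-35,0],[1,0,0,-38,0],[1,0,0,-38,0],[1,0,0,-38,0],[1,0,0,-20,0],[1,0,0,-10,0],[1,0,0,-8,0],[1,0,0,0,0],[1,0,0,0,0]]}}

```text
clock: 2.52
position: [0.4098, -0.1306, 0.0399]
ee_rot: [0.301, -3.127, -0.0]
force: [0.3, -0.7, 0.1]
width: 0.006
gripper_force: 0.0
```

```bash
cat > st.py <<'E'
from h import *
q=np.load('rack.npy'); c,s=np.cos(q[2]),np.sin(q[2]); M=np.array([[c,-s],[s,c]])
o=observe(); p=o['position']; print(o['clock'],p,'rack',M.T@(p[:2]-q[:2]),o['force'])
E
python3 st.py
```

```text
2.5167 [ 0.40978528 -0.13060298  0.03988069] rack [-0.14424482 -0.04454455] [ 0.25513807 -0.68018733  0.12261705]
```

>>> {"api": "drive_tool", "payload": {"steps": [[1,6.3,-1,0,0],[1,5.9,0.1,0,0],[1,5.9,1.1,0,0],[1,5.9,1.1,0,0],[1,5.9,1.1,0.6,0],[1,5.9,1.1,0.6,0],[1,5.9,1.1,0.6,0],[1,5.9,1.1,0.6,0],[1,5.9,1.1,0.6,0],[1,5.9,1.1,0.6,0],[1,5.9,1.1,0.6,0],[1,5.9,1.1,0.6,0]]}}

```text
clock: 3.52
position: [0.48, -0.1203, 0.0445]
ee_rot: [0.301, -3.125, -0.001]
force: [-5.2, -1.4, 3.5]
width: 0.003
gripper_force: 2.7
```

```bash
python3 st.py
python3 - <<'E'
from h import *
d=snap('side','x.png'); cv2.imwrite('pics/s1.png',cv2.resize(d['image'][150:300,250:450,::-1],None,fx=3,fy=3))
E
```

```text
3.5167 [ 0.48004627 -0.12027055  0.04454114] rack [-0.07329885 -0.0477123 ] [-5.16810016 -1.35908264  3.49919891]
```

View pics/s1.png

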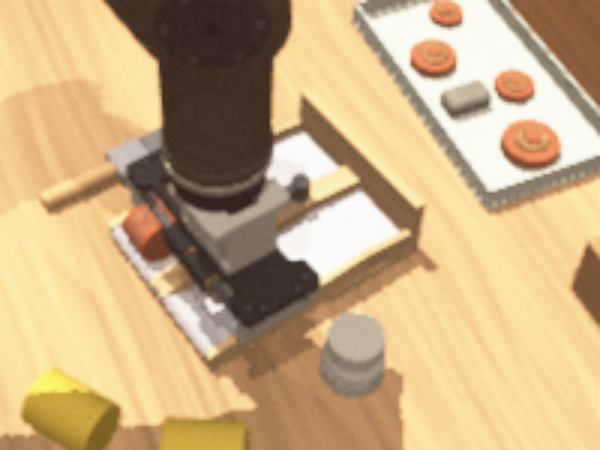

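The tip is pushing the core at about 5 N and the picture shows nothing else disturbed; the gripper hides the core at (250,290). I'll keep pushing over the hump.

>>> {"api": "drive_tool", "payload": {"steps": [[1,5.9,1.1,0.3,0],[1,5.9,1.1,0.3,0],[1,5.9,1.1,0.4,0],[1,5.9,1.1,0.4,0],[1,5.9,1.1,0.4,0],[1,5.9,1.1,0.4,0],[1,5.9,1.1,0.4,0],[1,5.9,1.1,0.4,0],[1,5.9,1.1,0.4,0],[1,5.9,1.1,0.4,0],[1,5.9,1.1,0.4,0],[1,5.9,1.1,0.4,0],[1,5.9,1.1,0.4,0],[1,5.9,1.1,0.4,0]]}}

```text
clock: 4.73
position: [0.5639, -0.1049, 0.05]
ee_rot: [0.301, -3.127, -0.0]
force: [-4.6, -0.5, 2.5]
width: 0.006
gripper_force: 2.4
```

```bash
python3 st.py
```

```text
4.7333 [ 0.56390025 -0.10488194  0.04995354] rack [ 0.01195192 -0.04849107] [-4.64492858 -0.54866489  2.51918552]
```

>>> {"api": "drive_tool", "payload": {"steps": [[1,4.9,1.1,0.2,0],[1,4.9,1.1,0.2,0],[1,3.9,0.9,0,0],[1,3.9,0.9,0,0],[1,2,0.4,0,0],[1,0,0,0,0],[1,0,0,0,0],[1,0,0,0,0]]}}

```text
clock: 5.4
position: [0.583, -0.1007, 0.0503]
ee_rot: [0.301, -3.127, -0.0]
force: [0.7, 0.5, -0.0]
width: 0.001
gripper_force: 0.0
```

```bash
python3 st.py
python3 - <<'E'
from h import *
d=snap('side','x.png'); cv2.imwrite('pics/s2.png',cv2.resize(d['image'][150:300,250:450,::-1],None,fx=3,fy=3))
E
```

```text
5.4 [ 0.58299076 -0.10070277  0.05030143] rack [ 0.03148846 -0.04800487] [ 0.65360726  0.46655592 -0.01653927]
```

View pics/s2.png

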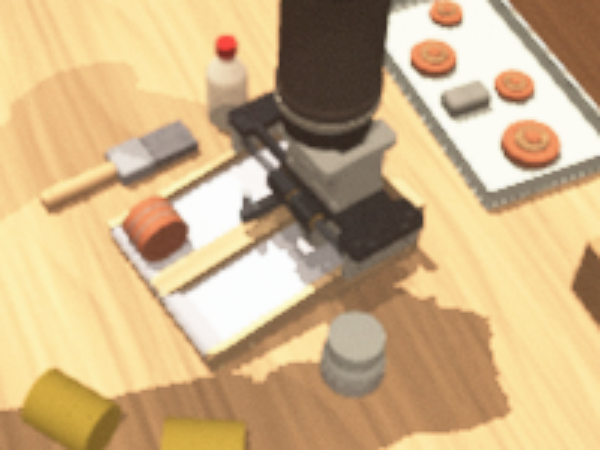

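The contact force is zero and the lower right lane is empty, so the core has rolled on to the stop, hidden behind the gripper. The short core is undisturbed at (155,228). I'll rise, move to the left of the keeper pin and check.

>>> {"api": "drive_tool", "payload": {"steps": [[1,-10,-2,5,0],[1,0,0,25,0],[1,0,0,35,0],[1,-10,12,20,0],[1,-18,30,0,0],[1,-18,34,0,0],[1,-10,34,0,0],[1,0,30,0,0],[1,0,0,0,0],[1,0,0,0,0]]}}

```text
clock: 6.28
position: [0.5164, 0.0391, 0.1357]
ee_rot: [-0.307, 3.126, 0.001]
force: [0.8, -0.8, -0.2]
width: 0.004
gripper_force: 0.0
```

```bash
python3 st.py
python3 - <<'E'
from h import *
for n,b in(('side',(150,300,250,450)),('top',(130,255,250,440))):
    d=snap(n,n+'3.png'); c=d['image'][b[0]:b[1],b[2]:b[3],::-1]
    c=cv2.resize(c,(600,300 if n=='top' else 300)) if 0 else cv2.resize(c,None,fx=3,fy=2.99)
    globals()[n]=c[:375] if n=='top' else c
w=max(side.shape[1],top.shape[1]); 
cv2.imwrite('pics/s3.png',side); cv2.imwrite('pics/t3.png',top)
E
```

```text
6.2833 [0.51635592 0.0390698  0.13568887] rack [-0.00745524  0.10186161] [ 0.82621685 -0.75568448 -0.21277671]
```

View pics/s3.png

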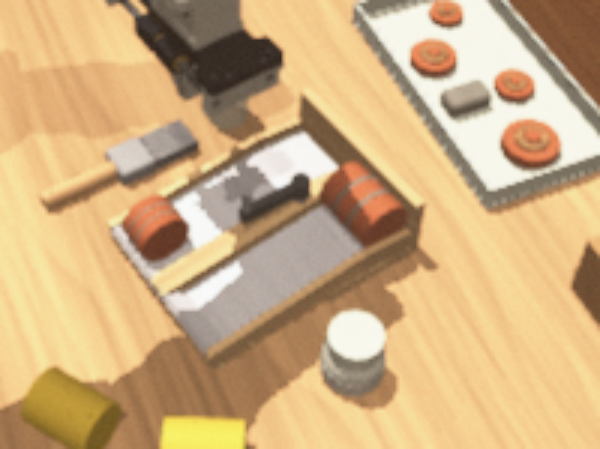

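The core is seated against the stop at (365,203). Now I'll lower the tip beside the keeper pin, above the bar's top, and push it towards −y.

>>> {"api": "drive_tool", "payload": {"steps": [[1,4,-28,0,0],[1,4,-28,-20,0],[1,0,0,-30,0],[1,0,0,-10,0],[1,0,0,0,0],[1,1.1,-5.9,0,0],[1,1.1,-5.9,0,0],[1,1.5,-5.9,0,0],[1,2,-5.9,0,0],[1,2.5,-5.7,0,0],[1,3,-5.7,0,0],[1,4,-5.5,0,0],[1,4.5,-5.3,0,0],[1,4.5,-5,0,0],[1,4.5,-5,0,0],[1,0,0,0,0]]}}

```text
clock: 7.72
position: [0.5554, -0.0755, 0.0755]
ee_rot: [-0.3, 3.126, -0.001]
force: [0.6, 0.3, -0.3]
width: 0.004
gripper_force: 0.0
```

```bash
python3 st.py
python3 - <<'E'
from h import *
d=snap('side','x.png'); cv2.imwrite('pics/s4.png',cv2.resize(d['image'][150:300,250:450,::-1],None,fx=3,fy=3))
E
```

```text
7.7167 [ 0.55538852 -0.07550113  0.0755102 ] rack [ 0.00916144 -0.0180297 ] [ 0.62774345  0.33427454 -0.28537916]
```

View pics/s4.png

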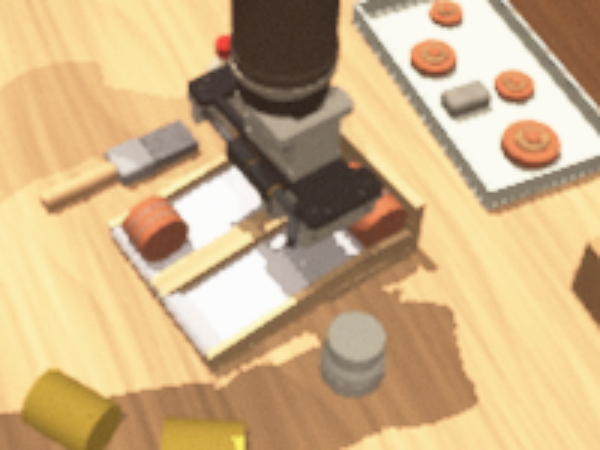

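The pin, at about (290,235), has swung roughly halfway and the core is still seated at (380,215). I'll go round behind the pin and push it towards +x.

>>> {"api": "drive_tool", "payload": {"steps": [[1,-1,5,0,0],[1,-16.7,-3.2,0,0],[1,-16.7,-3.2,0,0],[1,3.8,-19.6,0,0],[1,3.8,-19.6,0,0],[1,0,0,0,0],[1,5.9,1.1,0,0],[1,5.9,1.1,0,0],[1,5.9,1.1,0,0],[1,5.9,1.1,0,0],[1,5.9,1.1,0,0],[1,5.9,1.1,0,0],[1,5.9,1.1,0,0],[1,4.9,0.9,0,0],[1,3,0.6,0,0],[1,3,0.6,0,0],[1,0,0,0,0]]}}

```text
clock: 9.18
position: [0.5802, -0.1042, 0.0753]
ee_rot: [-0.303, 3.126, 0.001]
force: [0.3, -0.5, -0.3]
width: 0.005
gripper_force: 0.0
```

```bash
python3 st.py
```

```text
9.1833 [ 0.58023132 -0.10424406  0.07533395] rack [ 0.02810801 -0.05095914] [ 0.33235334 -0.54276098 -0.29120548]
```

>>> {"api": "drive_tool", "payload": {"steps": [[1,2,0.4,0,0],[1,2,0.4,0,0],[1,2,0.4,0,0],[1,0,0,0,0]]}}

```text
clock: 9.52
position: [0.5857, -0.1037, 0.0754]
ee_rot: [-0.302, 3.127, 0.0]
force: [-0.3, 0.3, 0.0]
width: 0.001
gripper_force: 0.0
```

>>> {"api": "drive_tool", "payload": {"steps": [[1,-15,-3,0,0],[1,-20,-4,10,0],[1,0,0,35,0],[1,-35,0,30,0],[1,-35,0,30,0],[1,-35,0,20,0],[1,-30,0,0,0],[1,-30,0,0,0],[1,0,0,0,0],[1,0,0,0,0]]}}

```text
clock: 10.35
position: [0.391, -0.1108, 0.195]
ee_rot: [-0.301, 3.126, 0.002]
force: [0.3, 0.5, 0.4]
width: 0.006
gripper_force: 0.0
```

```bash
python3 st.py
python3 - <<'E'
from h import *
d=snap('side','x.png'); a=cv2.resize(d['image'][150:275,300:450,::-1],(540,450))
cv2.imwrite('pics/s5.png',a); snap('top','t5.png')
q=np.load('rack.npy'); c,s=np.cos(q[2]),np.sin(q[2]); M=np.array([[c,-s],[s,c]])
for n,p in dict(pivot=(.05,0,.068),end=(.05,-.06,.092),end135=(.0369,-.0585,.092)).items():
    u=proj(d,[*(M@p[:2]+q[:2]),p[2]]); print(n,(u-[300,150])*3.6)
E
```

```text
10.35 [ 0.39099747 -0.11081571  0.19504472] rack [-0.158943   -0.02155583] [0.26032908 0.47414075 0.38921696]
pivot [181.54531369 219.19880647]
end [229.81454382 250.57755287]
end135 [214.39620342 256.96057902]
```

View pics/s5.png

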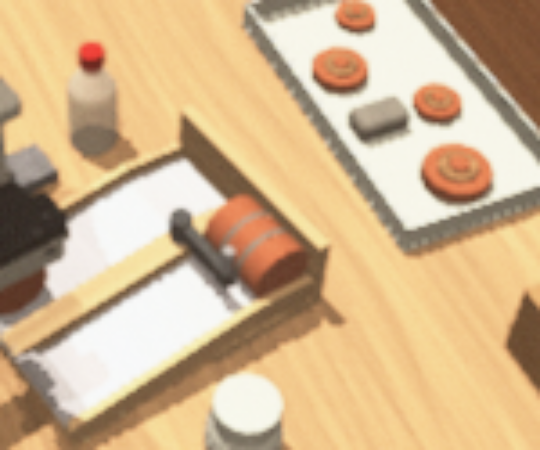

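The pin top is at about (231,252), against (230,251) predicted for a keeper lying straight across. The core is seated behind it at (255,242). Handing in.

```bash
python3 -c "
from cell import arm; print(arm.sign_off())"
```

```text
the job is handed in; nothing more can be done
None
```

I handed the job in: the last picture shows the long core resting against the stop in the right lane and the keeper bar straight across behind it; I saw no sign of the short core or anything else having moved, and the sign-off returned no verdict.

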